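# Find the loose clamp lever and mark it

## Task

One of the three black clamp levers on the green clamp bed has worked loose. Try the levers by pushing the end clockwise (seen from above): a sound one goes firm almost at once, so ease off at about 10 N and leave it; the loose one swings freely, so turn it on gently until it too comes up firm, never straining any lever. Then stand the red marker upright on the grey round spot behind that lever, without disturbing the pen cup or the calculator.

Things in the scene. Friction and masses are not known exactly. Their poses are not given: they have to be found in the camera images.
- bed: green clamp bed, a slab 200 mm (its x) by 370 mm (its y) by 30 mm high, fixed to the table; origin on its underside, 5 mm short of the slab's centre in x. Its x axis points from the lever handles' side to the marker spots, z up. The lever nuts stand on its x = 0 line at y = +115 mm (lever1), 0 (lever2), -115 mm (lever3), axes vertical.
- lever1 (a joint): turn of lever1 (rad), growing clockwise seen from above; at 0 its arm points along the bed's -x from the nut. All levers start between 0 and 0.06 and look alike. A sound lever meets a firm springy seat at about 0.05 to 0.1 rad, the loose one only at about 0.95 to 1.05 rad.
- lever2 (a joint): the same for lever2, the middle one. For every lever: dry friction about 2 N at the handle; the seat then gives about 0.13 rad (6 to 7 mm at the handle) per 10 N at the handle and springs back on release. More than 25 N on a lever (the forces of both fingers added, so a firm pinch too) strains it.
- lever3 (a joint): the same for lever3
- lever1_end (a point): centre of the top face of lever1's upright black handle, a round post 14 mm in diameter, 50 mm from the nut's axis, rising from 40 mm to 90 mm above the table; a 10 mm thick arm, its top 50 mm above the table, joins its foot to the steel nut (32 mm diameter, 58 mm high with its stud 62 mm)
- lever2_end (a point): the same for lever2
- lever3_end (a point): the same for lever3
- spot1 (a point): centre of the flat grey round spot with a white rim (46 mm over all) on the bed's top, 30 mm above the table, 68 mm behind lever1's nut (on the side away from the handle)
- spot2 (a point): the same for lever2
- spot3 (a point): the same for lever3
- marker: loose red-headed marker standing on the table: steel foot 34 mm diameter and 10 mm high, 12 mm stem, red round head 22 mm in diameter from 42 to 70 mm above its underside; 90 g; origin at the centre of its underside, z up along the stem
- pencup: light blue round pen cup with pens, 72 mm diameter, pens up to 140 mm high, loose; origin under its centre; leave alone
- calculator: cream desk calculator 105 x 150 x 25 mm, loose; origin under its centre; leave alone
Not all that is in view belongs to the job. Of the things that look like the marker, take the one that is farthest to the robot's left at the start.

How it is judged (in metres and radians):
On the way, in this order (a step that is already met when the one before it is completed fails the run):
1. the loose lever has been turned clockwise to its seat, the sound ones left where they hold (((value of joint lever1 above 0.9 rad and value of joint each of lever2, lever3 below 0.4 rad) or (value of joint lever2 above 0.9 rad and value of joint each of lever1, lever3 below 0.4 rad) or (value of joint lever3 above 0.9 rad and value of joint each of lever1, lever2 below 0.4 rad))), for 0.2 s.
2. the marker stands on the spot behind that lever (((value of joint lever1 above 0.9 rad and value of joint each of lever2, lever3 below 0.4 rad and horizontal distance between marker and spot1 below 0.015 m and z of marker in the frame of spot1 between -0.006 and 0.006 m) or (value of joint lever2 above 0.9 rad and value of joint each of lever1, lever3 below 0.4 rad and horizontal distance between marker and spot2 below 0.015 m and z of marker in the frame of spot2 between -0.006 and 0.006 m) or (value of joint lever3 above 0.9 rad and value of joint each of lever1, lever2 below 0.4 rad and horizontal distance between marker and spot3 below 0.015 m and z of marker in the frame of spot3 between -0.006 and 0.006 m)) and angle between marker's own z axis and vertical below 0.1 rad and linear speed of marker below 0.02 m/s), for 0.2 s.
At the end, for the whole second after the job is handed in: The loose lever is home (turned beyond 0.9 rad), the two sound levers are below 0.4 rad, and the marker stands upright (within 0.1 rad) and at rest on the bed, its foot's centre within 15 mm of the centre of the spot behind the loose lever (all of step 2); the robot touches nothing.
It fails at once if a lever strained: the fingers load it with more than 25 N (contact force between the fingers and lever1 above 25 N or contact force between the fingers and lever2 above 25 N or contact force between the fingers and lever3 above 25 N).
It fails at once if the marker knocked over (angle between marker's own z axis and vertical above 0.6 rad).
It fails at once if the pen cup or calculator disturbed (distance of any of pencup, calculator from where it was at the start of the episode above 0.03 m).
It also fails if it takes over 72 s, if anything falls off the work surface, if the arm or the gripper's body presses on something with over 40 N, if the wrist force passes 120 N, or if a joint passes its speed limit or range.

## Robot

A 6-joint arm with a two-finger parallel gripper is mounted at the origin on the work surface. World frame = base frame: x ahead of the robot, y to its left, z up, the work surface at z = 0. Lengths are in mm, angles in rad, forces in N, time in s.
With the tool pointing down it reaches from about 275 to 1000 mm from the base axis. Payload 8.4 kg.
Tool frame: the origin (TCP) lies at the very end of the fingers, on their centre line; the grasp point (between the pads) lies 19 mm behind it; z points along the fingers, y is the direction in which the jaws open and shut (so a half turn about z gives the same grasp; the last joint's range is limited). The gripper opens to 85 mm and grips with 20 to 120 N. Pads are 22 mm wide; open, the fingers measure 114 mm over their backs; the gripper's body (76 mm by 85 mm) begins 54 mm behind the grasp point. The pads swing forward as they close: fully open they stand 13 mm farther back than shut.
Start: joints at [1.237, 0.353, 1.633, -0, 1.155, -0.002], TCP at [203.589, 590.914, 231.281] pointing down, gripper open.
Joint ranges: [-2.63, 2.63], [-0.92, 2.1], [0.06, 2.66], [-1.3, 4.44], [0, 2.69], [-3.02, 3.02]. Speed limits (rad/s): [2.22, 2.22, 2.79, 3.14, 3.14, 3.14].

## Interface

Orientations are given as [roll, pitch, yaw] about the fixed x, y, z axes, in that order (R = Rz(yaw) Ry(pitch) Rx(roll)).
In Python, from rig import r gives the robot as it stands.
- The arm moves only by the tool apply_moves, never from a script. Its argument "rows" is text: rows parted by semicolons, each of 4 numbers parted by spaces: the shift along the tool's x, y, z in m, then the turn about the tool's z in degrees. A call has 1 to 12 rows; each row shifts and turns the commanded pose from where the row before left it, along the tool's axes as they then stand; what a row does not reach is not made up. A row lasts 1/10 s, in which the tool goes at most 50 mm and 8.59 degrees, less where a joint would pass 70% of its speed; a pose out of reach is approached as far as the arm can. A call is refused whole if a number of a shift passes 0.05 or a number of a turn 8.59, either way. A call with a gripper value outside its range is refused whole. "jaw" is the finger opening in m, from 0 to 0.0854, set as the call begins (left out, the last holds). The fingers move at their own pace and stop on an object; "squeeze" is the grip in N (left out, the last holds). Time passes only in rows, so rows that do not move let the fingers close. It gives the time, the measured TCP pose, the force and the opening at its end, in the units of the state.
- r.sense(): the state, without advancing time (a new reading comes with each control period).
- r.grab_frame(name): name is "scene" or "top" or "wrist"; returns (picture, depth): 420x560x3 uint8, blue, green, red; 420x560 float32, mm along the optical axis (not along the pixel's ray), 0 where there is no reading.
- r.get_calibration(name): a dict with "intrinsics" (3x3 intrinsics, pixels), "k1" (the pictures are not rectified: a ray, as slopes to the right and down, at radius r is drawn at 1 + k1 r^2 times it, then the intrinsics apply), "rvec" (rotation vector, rad) and "tvec" (3), from world to camera coordinates, as OpenCV has them; the wrist camera has in their place "tool_from_camera" (4x4, takes a point from camera to tool coordinates, whose origin is the TCP and whose axes are the flange's). Camera axes: x right, y down, z forward; pixel columns grow to the right and rows downward; lengths in mm; the calibration is good to about 2 mm. A picture is of the moment at which its call begins: read the wrist's pose just before it. get_calibration takes no time and is no camera call.
- r.sign_off(): hands the job in, once; it reports no verdict.
Trained networks look in the newest picture that a camera, given by its name, has taken for a name from the list of things; names that differ only in an ending like _2 or _b are one class to them, and where a whole thing is asked for, a point or a joint stands for the part that bears it (a point fixed in the world has none). Each returns a list of dicts, best first, with "conf" (0 to 1); they miss things now and then, are a little off and sometimes report something else, mostly with a low value. They report only what shows in the picture. A call takes as long as a camera call. They do not tell look-alikes from the thing itself.
- r.recognise(camera, label): "bbox" ([left, top, right, bottom] as shares, 0 to 1, of the picture: columns of its width, rows of its height, round what is visible of it).
- r.pinpoint(camera, label): "at" ([row, column] as shares, 0 to 1, of the picture: columns of its width, rows of its height: a listed point, or the origin of a listed thing).
The state is a dict: "clock": time; "qpos": joint angles; "qvel": joint speeds; "joint_efforts": joint torques, N m; "eef_pos": TCP position; "tcp_rot": TCP orientation; "contact_force": force on the tool from outside, world axes, zero at the start; "wrist_torque": the same for the moment, N m; "opening": opening from 0.0 (shut) to 1.0 (fully open).
Only numpy, scipy, OpenCV 4.12 (cv2) and the standard library are available. Lean on these libraries where they do the work, as an engineer would, in place of code of your own. Each camera call takes 0.05 s, during which the arm holds its last target. There are 200 camera calls.

## Working session

There is one attempt and no reset: what is moved stays moved. The work goes in short steps, Python scripts to look and compute and a tool call to move; the robot and the scene stay as the last step left them, time stands still between calls to the robot, and variables do not carry over. Pictures are saved under pics/ and viewed, about 8 in all and at most 12, crops included, and the job is handed in when it is done.

Besides the shell and the picture viewer there is one more tool, called after ">>>" in YAML: its name, and indented under it one key for each argument. apply_moves: Moves the arm, as the interface text tells. Its arguments: {"type":"object","properties":{"rows":{"type":"string"},"jaw":{"type":"number"},"squeeze":{"type":"number"}},"required":["rows"]}

```bash
ls; mkdir -p pics
cat > h.py <<'E'
from rig import r
import cv2,numpy as np
def cal(n):
    c=r.get_calibration(n); K=np.array(c["intrinsics"],float); return c,K
def T(n,s=None):
    c,K=cal(n)
    if n=="wrist":
        s=s or r.sense(); M=np.eye(4); M[:3,:3]=Rm(s["tcp_rot"]); M[:3,3]=s["eef_pos"]
        return M@np.array(c["tool_from_camera"],float)
    W=np.eye(4); W[:3,:3]=cv2.Rodrigues(np.array(c["rvec"],float))[0]; W[:3,3]=np.ravel(c["tvec"]); return np.linalg.inv(W)
def Rm(e):
    from scipy.spatial.transform import Rotation as R
    return R.from_euler("xyz",e).as_matrix()
def ray(n,u,v):
    c,K=cal(n); d=np.array([c["k1"],0,0,0],float)
    return np.append(cv2.undistortPoints(np.array([[[u,v]]],float),K,np.array([c["k1"],0,0,0,0.]))[0,0],1)
def onz(n,u,v,z,s=None):
    M=T(n,s); d=M[:3,:3]@ray(n,u,v); return M[:3,3]+d*(z-M[2,3])/d[2]
def atd(n,u,v,dep,s=None):
    M=T(n,s); return M[:3,3]+M[:3,:3]@ray(n,u,v)*dep
def proj(n,p,s=None):
    M=np.linalg.inv(T(n,s)); c,K=cal(n); q=M[:3,:3]@np.array(p,float)+M[:3,3]
    a=q[:2]/q[2]; a=a*(1+c["k1"]*(a@a)); return K[:2,:2]@a+K[:2,2]
E
python3 - <<'E'
from h import *
print(r.sense())
for n in("top","scene"):
    im,d=r.grab_frame(n); cv2.imwrite(f"pics/{n}0.png",im); np.save(f"{n}0.npy",d)
    print(n,T(n)[:3,3])
    for l in("lever1_end","spot1","marker","pencup","calculator","bed"):
        for k in r.pinpoint(n,l):
            v,u=k["at"]; v*=420;u*=560
            dd=d[min(int(v),419),min(int(u),559)]
            print(l,round(k["conf"],2),int(u),int(v),atd(n,u,v,dd).round())
im,d=r.grab_frame("wrist"); cv2.imwrite("pics/w0.png",im)
E
```

```text
pics
{'clock': 0.0, 'qpos': array([ 1.23657241e+00,  3.53601169e-01,  1.63413681e+00,  1.22001157e-05,
        1.15519940e+00, -2.38769855e-03]), 'qvel': array([ 0.00053132,  0.00011955, -0.00144834,  0.00025281,  0.00039123,
       -0.00074209]), 'joint_efforts': array([-1.92714306e-04, -6.05230808e+01, -3.42068911e+01, -2.42748019e-04,
        9.38367069e-03, -1.91858408e-05]), 'eef_pos': array([203.44569551, 590.45900269, 230.58987434]), 'tcp_rot': array([-3.14024796e+00, -1.43657246e-05,  2.80975149e+00]), 'contact_force': array([-0.2100101 , -0.45647757,  0.70351214]), 'wrist_torque': array([-0.00361365, -0.01197902, -0.00341457]), 'opening': 1.0022412538957886}
top [ 487.43621651  -56.12056614 1132.84268445]
lever1_end 0.47 219 233 [488. 103.  28.]
spot1 0.79 295 174 [ 646. -100.   32.]
spot1 0.67 211 185 [618. 128.  30.]
spot1 0.66 253 178 [636.  13.  32.]
marker 0.64 414 248 [ 447. -423.   14.]
marker 0.61 412 222 [ 519. -419.   16.]
marker 0.5 384 230 [ 496. -343.   13.]
marker 0.43 434 235 [ 483. -480.   11.]
calculator 0.96 140 166 [671. 326.  22.]
bed 0.68 260 209 [552.  -7.  52.]
scene [1270.8259982   141.85727563  582.43440036]
lever1_end 0.73 352 197 [328.  92.  -2.]
lever1_end 0.57 247 248 [ 653. -106.   31.]
spot1 0.97 246 249 [ 654. -109.   27.]
spot1 0.78 347 251 [603. 110.  28.]
spot1 0.56 297 252 [635.   4.  28.]
marker 0.8 183 208 [ 514. -340.    8.]
marker 0.72 163 188 [ 450. -434.   18.]
marker 0.63 141 198 [ 498. -476.    6.]
marker 0.49 155 206 [ 524. -418.    7.]
pencup 0.66 438 236 [486. 311.  22.]
calculator 0.58 455 306 [706. 328.  23.]
calculator 0.28 300 244 [606.   4.  29.]
calculator 0.23 300 253 [640.  11.  31.]
bed 0.7 302 240 [591.   6.  27.]
bed 0.2 453 306 [706. 325.  22.]
```

View pics/top0.png

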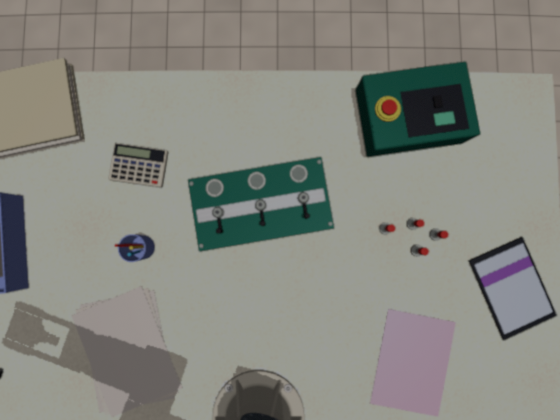

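View pics/scene0.png

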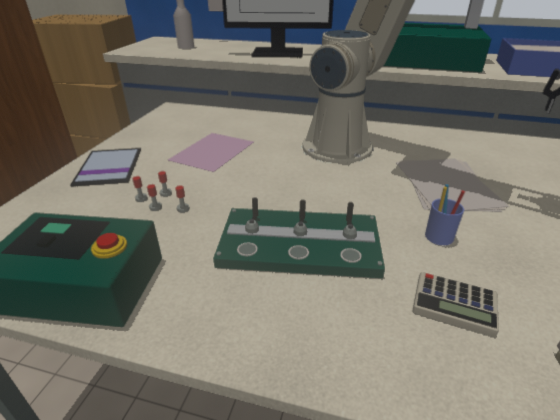

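The top and scene views show the bed centred near (552,-7). The levers point toward the robot and the spots are on the far side. There are four red-headed look-alikes, and the leftmost is at top pixel (388,229). Next I'm moving over the bed.

>>> apply_moves:
  rows: "-0.034 -0.029 -0.006 0;-0.034 -0.029 -0.006 0;-0.034 -0.029 -0.006 0;-0.034 -0.029 -0.006 0;-0.034 -0.029 -0.006 0;-0.034 -0.029 -0.006 0;-0.034 -0.029 -0.006 0;-0.034 -0.029 -0.006 0;-0.034 -0.029 -0.006 0;-0.034 -0.029 -0.006 0;-0.034 -0.029 -0.006 0;-0.034 -0.029 -0.006 0"
  jaw: 0

```text
clock: 1.95
eef_pos: [476.6, 127.2, 303.8]
tcp_rot: [3.141, 0.001, 2.81]
contact_force: [0.9, 0.7, -0.0]
opening: 0.002
```

>>> apply_moves:
  rows: "-0.03 -0.029 -0.006 0;-0.03 -0.029 -0.006 0;-0.03 -0.029 -0.006 0;0 0 0 -8.5;0 0 0 -8.5;0 0 0 -8.5;0 0 0 0;0 0 0 0"

```text
clock: 2.75
eef_pos: [532.7, 17.5, 321.3]
tcp_rot: [-3.142, 0.0, -3.033]
contact_force: [0.1, 0.3, 0.4]
opening: -0.002
```

Run:
```python
from h import *
s=r.sense(); im,d=r.grab_frame("wrist"); cv2.imwrite("pics/w1.png",im); np.save("w1.npy",d)
print(s["clock"],s["eef_pos"],s["tcp_rot"],s["contact_force"],T("wrist",s)[:3,3])
for l in("lever1_end","spot1"):
    for k in r.pinpoint("wrist",l):
        v,u=k["at"]; v*=420;u*=560
        print(l,round(k["conf"],2),int(u),int(v),onz("wrist",u,v,90 if l[0]=="l" else 30,s).round(1))
```

```text
2.75 [532.69026385  17.45407193 321.3282619 ] [-3.14158840e+00  6.82875577e-05 -3.03271235e+00] [0.09742159 0.26239478 0.44090353] [450.12545547   7.81253438 463.28027912]
lever1_end 0.63 354 153 [500.   98.8  90. ]
spot1 0.95 266 233 [636.3   6.4  30. ]
spot1 0.77 345 223 [608.6 118.6  30. ]
spot1 0.68 186 235 [ 652.8 -109.5   30. ]
```

View pics/w1.png

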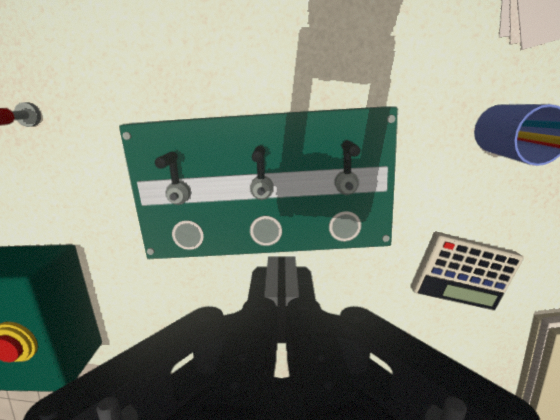

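The wrist view shows spots at (188,235), (266,230) and (345,226). The nuts are at (178,192), (262,187) and (346,182), with the handle tops above them at row ~150–160. I'll fit the bed pose from these points.

Run:
```python
from h import *
s=dict(eef_pos=[532.69,17.454,321.33],tcp_rot=[-3.14158,0,-3.0327])
im=cv2.imread("pics/w1.png")
hsv=cv2.cvtColor(im,cv2.COLOR_BGR2HSV)
S=[]
for (u,v) in((345,226),(266,230),(188,235)):
    c=im[v-22:v+23,u-22:u+23].astype(int); m=(hsv[v-22:v+23,u-22:u+23,1]<70).astype(np.uint8)
    m=cv2.morphologyEx(m,cv2.MORPH_OPEN,np.ones((3,3)))
    n,lb,st,ce=cv2.connectedComponentsWithStats(m); i=lb[22,22]
    x,y,w,h=st[i][:4]; cu,cv_=u-22+x+(w-1)/2,v-22+y+(h-1)/2
    p=onz("wrist",cu,cv_,30,s); S.append(p); print(w,h,cu,cv_,p.round(1))
S=np.array(S); yv=(S[0]-S[2])[:2]; print(np.linalg.norm(yv)); yv/=np.linalg.norm(yv); xv=np.array([yv[1],-yv[0]])
print("yaw",np.arctan2(xv[1],xv[0]))
c=S.mean(0)[:2]
for n,k in zip((1,2,3),(115,0,-115)):
    nut=c+yv*k-68*xv; print("nut",n,nut.round(1),"handle0",(nut-50*xv).round(1), "px nut",proj("wrist",[*nut,62],s).round(), "px h", proj("wrist",[*(nut-50*xv),90],s).round())
for u,v in((350,148),(259,153),(165,160)): print(onz("wrist",u,v,90,s).round(1))
c4=cv2.resize(im[120:270,120:400],None,fx=2.8,fy=2.8,interpolation=cv2.INTER_CUBIC); cv2.imwrite("pics/w1c.png",c4)
```

```text
33 31 345.0 226.0 [612.8 118.3  30. ]
32 30 265.5 230.5 [632.2   4.5  30. ]
32 30 187.5 234.5 [ 651.  -108.6   30. ]
230.17258443310027
yaw 0.16702195786875063
nut 1 [545.8 106.8] handle0 [496.5  98.5] px nut [350. 186.] px h [355. 151.]
nut 2 [565.   -6.6] handle0 [515.7 -14.9] px nut [261. 191.] px h [256. 156.]
nut 3 [ 584.1 -120. ] handle0 [ 534.8 -128.3] px nut [173. 196.] px h [158. 162.]
[494.1  92.3  90. ]
[511.3 -11.5  90. ]
[ 531.  -120.5   90. ]
```

View pics/w1c.png

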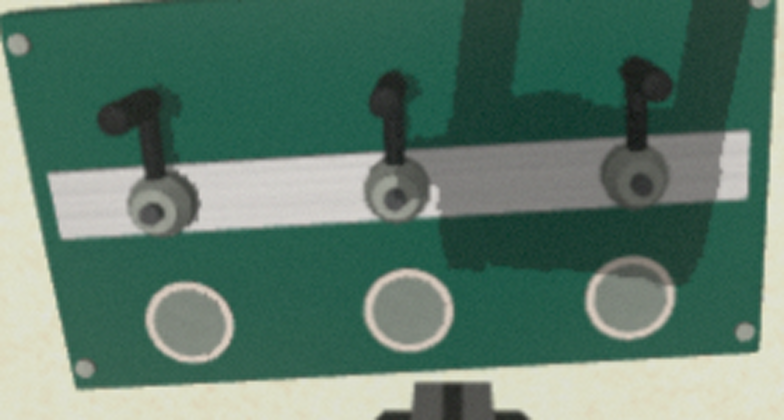

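The fit agrees well: predicted handle and nut pixels fall within 2 px of those seen. The bed yaw is 0.167. I'll align the tool with the bed and go down on the -y side of lever2's handle.

>>> apply_moves:
  rows: "0 0 0 -3.3;0.011 -0.032 0 0;0.011 -0.032 0 0;0 0 0.045 0;0 0 0.045 0;0 0 0.045 0;0 0 0.045 0;0 0 0.045 0;0 0 0.040 0;0 0 0 0;0 0 0 0"

```text
clock: 4.0
eef_pos: [521.9, -49.3, 56.6]
tcp_rot: [3.141, -0.001, -2.972]
contact_force: [0.8, -0.5, 0.3]
opening: 0.002
```

>>> apply_moves:
  rows: "0 0.003 0 0;0 0.003 0 0;0 0.003 0 0;0 0.003 0 0;0 0 0 0;0 0 0 0"

```text
clock: 4.6
eef_pos: [520.0, -37.4, 56.5]
tcp_rot: [-3.141, 0.0, -2.97]
contact_force: [0.1, -0.3, -0.2]
opening: 0.003
```

>>> apply_moves:
  rows: "0 0.002 0 0;0 0.002 0 0;0 0 0 0;0 0 0 0"

```text
clock: 5.0
eef_pos: [519.2, -33.6, 56.2]
tcp_rot: [3.142, -0.0, -2.971]
contact_force: [0.8, -0.1, 0.1]
opening: 0.0
```

>>> apply_moves:
  rows: "0 0.002 0 0;0 0.002 0 0;0 0 0 0;0 0 0 0"

```text
clock: 5.4
eef_pos: [518.4, -29.6, 56.2]
tcp_rot: [3.141, -0.0, -2.971]
contact_force: [-0.5, -1.3, -0.1]
opening: -0.004
```

>>> apply_moves:
  rows: "0 0.002 0 0;0 0.001 0 0;0 0 0 0;0 0 0 0"

```text
clock: 5.8
eef_pos: [518.0, -26.6, 56.3]
tcp_rot: [3.141, -0.0, -2.971]
contact_force: [-0.2, -0.1, -0.1]
opening: 0.002
```

>>> apply_moves:
  rows: "0 0.002 0 0;0 0.001 0 0;0 0 0 0;0 0 0 0"

```text
clock: 6.2
eef_pos: [517.7, -23.6, 56.3]
tcp_rot: [3.142, 0.0, -2.971]
contact_force: [1.2, -0.6, -0.7]
opening: 0.003
```

>>> apply_moves:
  rows: "0 0.002 0 0;0 0.001 0 0;0 0 0 0;0 0 0 0"

```text
clock: 6.6
eef_pos: [517.2, -20.7, 56.4]
tcp_rot: [3.142, 0.0, -2.971]
contact_force: [0.9, -0.5, -0.2]
opening: -0.0
```

>>> apply_moves:
  rows: "0 0.002 0 0;0 0.001 0 0;0 0 0 0;0 0 0 0"

```text
clock: 7.0
eef_pos: [516.4, -17.8, 56.3]
tcp_rot: [3.142, -0.0, -2.971]
contact_force: [0.6, -1.7, 0.9]
opening: 0.004
```

Run:
```python
from h import *
im,d=r.grab_frame("wrist"); cv2.imwrite("pics/w2.png",im); s=r.sense();print(s["contact_force"],s["eef_pos"],s["tcp_rot"])
im2,d=r.grab_frame("scene"); cv2.imwrite("pics/s2.png",cv2.resize(im2[170:290,200:400],None,fx=3,fy=3))
```

```text
[ 1.26386492 -1.10686306  0.61947814] [516.4014544  -17.80631113  56.2967813 ] [ 3.14149204e+00 -1.67736131e-04 -2.97075162e+00]
```

View pics/w2.png

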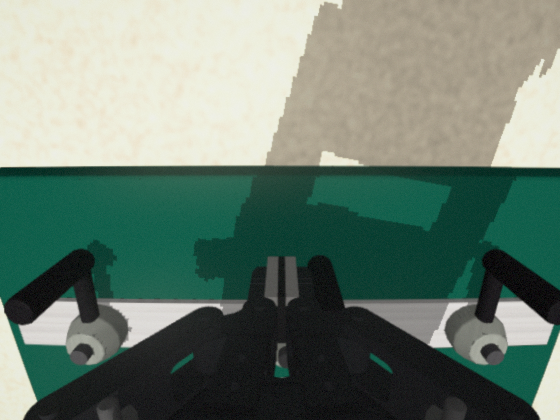

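View pics/s2.png

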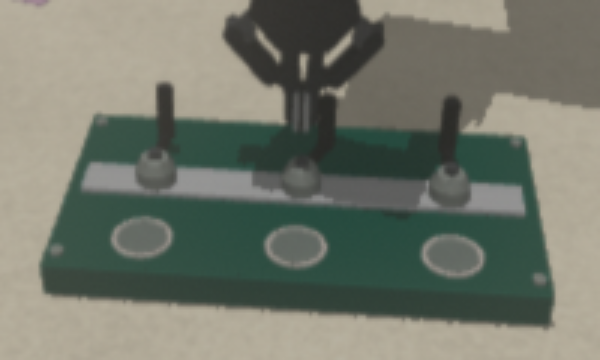

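Lever2 is the loose one. It swings with the fingers at almost no force (about 0.4 rad so far), while lever1 and lever3 are untouched. I'll follow its arc next, turning the tool along with it.

```bash
cat > arc.py <<'E'
from h import *
import sys
# target angles on the command line; prints row to each from previous
nut=np.array([565,-6.6]);xv=np.array([.986,.166]);yv=np.array([-.166,.986]);off=21.5
s=r.sense();yaw=s["tcp_rot"][2]; p=np.array(s["eef_pos"][:2]); 
print(s["clock"],s["eef_pos"],s["contact_force"],"th_tool",-(yaw+2.973))
for t in map(float,sys.argv[1:]):
    h=np.array([-50*np.cos(t),50*np.sin(t)]);q=h-off*np.array([np.sin(t),np.cos(t)])
    q=nut+xv*q[0]+yv*q[1]; ny=-2.973-t
    d=q-p; c,si=np.cos(yaw),np.sin(yaw)
    print("%.4f %.4f 0 %.2f"%((d[0]*c+d[1]*si)/1e3,(d[0]*si-d[1]*c)/1e3,np.degrees(yaw-ny)))
    p,yaw=q,ny
E
python3 arc.py .1 .2 .3 .4 .5 .6 .7 .75 .8 .85 .9
```

```text
7.1 [516.3557296  -17.80369025  56.26870903] [ 1.10559688 -1.15538502  0.94815614] th_tool -0.0022375596667103537
0.0021 -0.0134 0 5.86
0.0019 0.0051 0 5.73
0.0019 0.0051 0 5.73
0.0019 0.0051 0 5.73
0.0019 0.0051 0 5.73
0.0019 0.0051 0 5.73
0.0019 0.0051 0 5.73
0.0010 0.0025 0 2.86
0.0010 0.0025 0 2.86
0.0010 0.0025 0 2.86
0.0010 0.0025 0 2.86
```

>>> apply_moves:
  rows: "0.0021 -0.0134 0 5.86;0.0019 0.0051 0 5.73;0.0019 0.0051 0 5.73;0.0019 0.0051 0 5.73;0.0019 0.0051 0 5.73;0.0019 0.0051 0 5.73;0.001 0.0025 0 2.86;0.001 0.0025 0 2.86;0 0 0 0;0 0 0 0"

```text
clock: 8.1
eef_pos: [510.5, 0.3, 56.1]
tcp_rot: [-3.141, -0.001, 2.612]
contact_force: [-0.9, -1.3, -0.5]
opening: 0.001
```

>>> apply_moves:
  rows: "0.001 0.0025 0 2.86;0.001 0.0025 0 2.86;0.001 0.0025 0 2.86;0 0 0 0;0 0 0 0"

```text
clock: 8.6
eef_pos: [512.2, 8.0, 56.1]
tcp_rot: [-3.141, -0.001, 2.463]
contact_force: [-1.9, -1.2, -0.4]
opening: 0.0
```

```bash
python3 arc.py .85 .9 .92 .94 .96 .98 1.0
```

```text
8.6 [512.24095725   8.04712262  56.11818721] [-1.91150602 -1.15085381 -0.4141526 ] th_tool -5.4357143979136495
-0.0002 0.0004 0 360.14
0.0010 0.0025 0 2.86
0.0004 0.0010 0 1.15
0.0004 0.0010 0 1.15
0.0004 0.0010 0 1.15
0.0004 0.0010 0 1.15
0.0004 0.0010 0 1.15
```

>>> apply_moves:
  rows: "0.001 0.0025 0 2.86;0 0 0 0;0 0 0 0"

```text
clock: 8.9
eef_pos: [513.2, 10.6, 56.2]
tcp_rot: [-3.141, -0.0, 2.413]
contact_force: [-2.8, -0.8, -0.5]
opening: -0.001
```

>>> apply_moves:
  rows: "0.0004 0.001 0 1.15;0.0004 0.001 0 1.15;0 0 0 0;0 0 0 0"

```text
clock: 9.3
eef_pos: [514.2, 12.7, 56.2]
tcp_rot: [-3.142, -0.0, 2.371]
contact_force: [-2.1, -0.7, -0.6]
opening: -0.002
```

>>> apply_moves:
  rows: "0.0004 0.001 0 1.15;0.0004 0.001 0 1.15;0 0 0 0;0 0 0 0"

```text
clock: 9.7
eef_pos: [515.3, 14.7, 56.3]
tcp_rot: [3.141, 0.0, 2.33]
contact_force: [-1.7, -0.7, -1.9]
opening: -0.003
```

>>> apply_moves:
  rows: "0.0004 0.001 0 1.15;0.0004 0.001 0 1.15;0 0 0 0;0 0 0 0"

```text
clock: 10.1
eef_pos: [516.2, 16.7, 56.3]
tcp_rot: [3.141, 0.0, 2.29]
contact_force: [-1.9, -0.7, 0.4]
opening: -0.003
```

>>> apply_moves:
  rows: "0.0004 0.001 0 1.15;0.0004 0.001 0 1.15;0 0 0 0;0 0 0 0"

```text
clock: 10.5
eef_pos: [517.1, 18.6, 56.3]
tcp_rot: [3.141, 0.0, 2.25]
contact_force: [-2.0, 0.1, 0.4]
opening: -0.0
```

>>> apply_moves:
  rows: "0.0004 0.001 0 1.15;0 0 0 0;0 0 0 0"

```text
clock: 10.8
eef_pos: [517.5, 19.5, 56.3]
tcp_rot: [-3.141, -0.0, 2.23]
contact_force: [-4.2, -0.9, 1.2]
opening: 0.002
```

>>> apply_moves:
  rows: "0.0004 0.001 0 1.15;0 0 0 0;0 0 0 0"

```text
clock: 11.1
eef_pos: [517.9, 20.4, 56.2]
tcp_rot: [-3.141, -0.0, 2.21]
contact_force: [-4.0, -1.1, 1.5]
opening: 0.001
```

>>> apply_moves:
  rows: "0.0004 0.001 0 1.15;0 0 0 0;0 0 0 0"

```text
clock: 11.4
eef_pos: [518.3, 21.3, 56.2]
tcp_rot: [-3.141, -0.0, 2.189]
contact_force: [-4.8, -2.8, 2.1]
opening: -0.002
```

>>> apply_moves:
  rows: "0.0004 0.001 0 1.15;0 0 0 0;0 0 0 0"

```text
clock: 11.7
eef_pos: [518.7, 22.1, 56.2]
tcp_rot: [-3.141, -0.0, 2.169]
contact_force: [-6.4, -3.2, 1.4]
opening: -0.005
```

>>> apply_moves:
  rows: "0.0004 0.001 0 1.15;0 0 0 0;0 0 0 0"

```text
clock: 12.0
eef_pos: [519.1, 22.9, 56.2]
tcp_rot: [-3.14, -0.0, 2.149]
contact_force: [-6.3, -3.2, 3.8]
opening: 0.002
```

>>> apply_moves:
  rows: "0 -0.003 0 0;0 -0.008 0 0;0 -0.015 0 0;0 0 -0.04 0;0 0 -0.045 0;0 0 -0.045 0;0 0 -0.045 0;0 0 -0.045 0;0 0 0 0;0 0 0 0"
  jaw: 0.06

```text
clock: 13.0
eef_pos: [499.3, 9.0, 277.6]
tcp_rot: [3.138, 0.002, 2.149]
contact_force: [0.6, -0.1, -0.4]
opening: 0.697
```

Run:
```python
from h import *
s=r.sense(); im,d=r.grab_frame("wrist"); cv2.imwrite("pics/w3.png",im)
print(s["clock"],s["eef_pos"],s["tcp_rot"],s["contact_force"],s["qpos"])
for l in("lever1_end","marker"):
    for k in r.pinpoint("wrist",l):
        v,u=k["at"]; v*=420;u*=560
        print(l,round(k["conf"],2),int(u),int(v),onz("wrist",u,v,90 if l[0]=="l" else 0,s).round(1))
for t in (.9,1.,1.1): 
    print(t,proj("wrist",[565+.986*-50*np.cos(t)-.166*50*np.sin(t),-6.6-.166*50*np.cos(t)+.986*50*np.sin(t),90],s).round())
```

```text
13.0 [499.2533345    8.9507516  277.60930646] [3.13751135e+00 2.23115980e-03 2.14931596e+00] [ 0.57680533 -0.0956503  -0.37097092] [ 1.47197294e-02  1.07342219e-01  1.84540271e+00  3.18747843e-04
  1.18420577e+00 -5.63923948e-01]
lever1_end 0.59 327 110 [497.4  93.4  90. ]
marker 0.62 152 378 [ 516.2 -421.     0. ]
marker 0.19 327 110 [510.1  97.8   0. ]
0.9 [314. 182.]
1.0 [318. 181.]
1.1 [323. 180.]
```

View pics/w3.png

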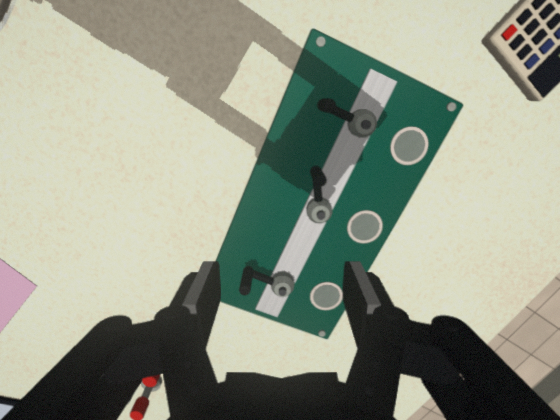

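The view agrees with lever2 turned about 1 rad: its arm runs (319,210)→(316,180), against lever1's (363,122)→(328,104). Next is the marker.

>>> apply_moves:
  rows: "-0.032 -0.024 0.007 0;-0.032 -0.024 0.007 0;-0.032 -0.024 0.007 0;-0.032 -0.024 0.007 0;-0.032 -0.024 0.007 0;-0.032 -0.024 0.007 0;-0.032 -0.024 0.007 0;-0.032 -0.024 0.007 0;0 0 0 0;0 0 0 0"

```text
clock: 14.15
eef_pos: [476.4, -310.6, 218.4]
tcp_rot: [-3.141, -0.003, 2.148]
contact_force: [0.2, 0.3, -0.0]
opening: 0.705
```

Run:
```python
from h import *
s=r.sense(); im,d=r.grab_frame("wrist"); cv2.imwrite("pics/w4.png",im)
print(s["clock"],s["eef_pos"],s["tcp_rot"])
M=T("wrist",s)
hsv=cv2.cvtColor(im,cv2.COLOR_BGR2HSV)
m=(((hsv[...,0]<8)|(hsv[...,0]>172))&(hsv[...,1]>140)&(hsv[...,2]>60)).astype(np.uint8)
n,lb,st,ce=cv2.connectedComponentsWithStats(m)
for i in range(1,n):
    if st[i][4]<60: continue
    ys,xs=np.where(lb==i)
    print("red",st[i][:5],ce[i].round(), "on z56",onz("wrist",*ce[i],56,s).round(1))
for k in r.pinpoint("wrist","marker"):
    v,u=k["at"]; v*=420;u*=560
    print(round(k["conf"],2),int(u),int(v),onz("wrist",u,v,0,s).round(1))
```

```text
14.15 [ 476.44505759 -310.64014198  218.3519936 ] [-3.14058320e+00 -3.08564449e-03  2.14763918e+00]
red [276 226  20  20 316] [286. 236.] on z56 [ 506.4 -351.1   56. ]
red [182 261  18  16 172] [189. 268.] on z56 [ 441.  -438.8   56. ]
red [247 289  19  18 252] [256. 297.] on z56 [ 519.8 -430.7   56. ]
red [530 378  30  32 610] [548. 391.] on z56 [ 917.1 -350.6   56. ]
0.95 263 265 [ 519.4 -420.9    0. ]
0.87 283 214 [ 502.9 -349.8    0. ]
0.71 204 243 [ 442.4 -433.8    0. ]
0.57 219 290 [ 491.2 -482.7    0. ]
```

View pics/w4.png

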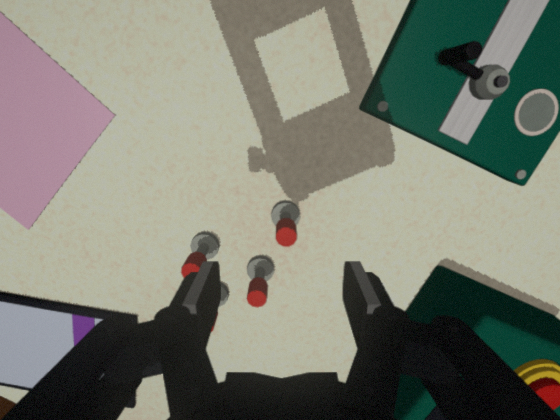

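The target marker is at (286,214–236), about (504,-350), with clear space around it. Moving above it.

>>> apply_moves:
  rows: "-0.025 0.001 0 0;-0.024 0.001 0 0;0 0 0.04 0;0 0 0.035 0;0 0 0 0;0 0 0 0"

```text
clock: 14.85
eef_pos: [506.1, -349.3, 145.6]
tcp_rot: [-3.141, -0.001, 2.151]
contact_force: [-0.1, -0.5, 0.2]
opening: 0.706
```

Run:
```python
from h import *
s=r.sense(); im,d=r.grab_frame("wrist"); cv2.imwrite("pics/w5.png",im)
print(s["clock"],s["eef_pos"],s["tcp_rot"])
hsv=cv2.cvtColor(im,cv2.COLOR_BGR2HSV)
m=(((hsv[...,0]<8)|(hsv[...,0]>172))&(hsv[...,1]>140)&(hsv[...,2]>60)).astype(np.uint8)
n,lb,st,ce=cv2.connectedComponentsWithStats(m)
for i in range(1,n):
    if st[i][4]<100: continue
    x,y,w,h=st[i][:4]
    print("red",st[i][:5],"top centre z70",onz("wrist",x+w/2,y+h-w/2,70,s).round(1),"c56",onz("wrist",*ce[i],56,s).round(1))
for k in r.pinpoint("wrist","marker"):
    v,u=k["at"]; v*=420;u*=560
    print(round(k["conf"],2),int(u),int(v),onz("wrist",u,v,0,s).round(1))
print(proj("wrist",[*s["eef_pos"][:2],70],s))
```

```text
14.85 [ 506.06661126 -349.30167715  145.57990653] [-3.14123845e+00 -1.13298470e-03  2.15091442e+00]
red [269 193  27  35 721] top centre z70 [ 503.7 -346.4   70. ] c56 [ 504.9 -348.6   56. ]
red [142 250  28  25 509] top centre z70 [ 443.8 -430.6   70. ] c56 [ 442.7 -441.8   56. ]
red [230 274  26  36 528] top centre z70 [ 515.6 -421.3   70. ] c56 [ 518.5 -429.8   56. ]
0.85 182 229 [ 445.4 -433.5   -0. ]
0.58 284 190 [ 506.1 -346.8    0. ]
0.57 251 255 [ 515.5 -420.4    0. ]
[283.00679206 219.33512605]
```

>>> apply_moves:
  rows: "0.002 0 0.035 0;0 0 0.03 0;0 0 0.025 0;0 0 0.017 0;0 0 0 0;0 0 0 0"

```text
clock: 15.55
eef_pos: [505.9, -349.2, 40.0]
tcp_rot: [3.141, 0.002, 2.15]
contact_force: [0.0, 0.1, 0.9]
opening: 0.707
```

>>> apply_moves:
  rows: "0 0 0 0;0 0 0 0;0 0 0 0;0 0 0 0;0 0 0 0;0 0 0 0;0 0 0 0;0 0 0 0"
  jaw: 0.01
  squeeze: 30

```text
clock: 16.35
eef_pos: [505.6, -349.2, 39.5]
tcp_rot: [3.141, 0.002, 2.15]
contact_force: [0.1, 0.9, 7.0]
opening: 0.243
```

Run:
```python
from h import *
s=r.sense(); im,d=r.grab_frame("wrist"); cv2.imwrite("pics/w6.png",im)
print(s["clock"],s["eef_pos"],s["tcp_rot"],s["contact_force"],s["opening"]*85.4)
```

```text
16.35 [ 505.57244765 -349.1823533    39.48655914] [3.14084637e+00 1.76866454e-03 2.14968426e+00] [0.09834051 0.88834196 6.97745147] 20.710149259743076
```

View pics/w6.png

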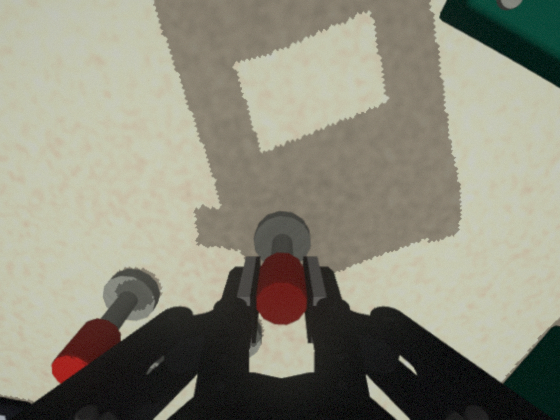

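The grip is good: the head is between the pads at (282,285), foot at (282,239), opening about 21 mm. Lift and carry.

>>> apply_moves:
  rows: "0 0 -0.01 0;0 0 -0.03 0;0 0 -0.04 0;0 0 -0.03 0;0.012 0.015 -0.01 0;0.024 0.032 0 0;0.024 0.032 0 0;0.024 0.032 0 0;0.024 0.032 0 0;0.024 0.032 0 0;0.024 0.032 0 0"

```text
clock: 17.5
eef_pos: [592.9, -103.3, 158.9]
tcp_rot: [3.141, 0.0, 2.15]
contact_force: [1.2, 0.1, -0.8]
opening: 0.244
```

>>> apply_moves:
  rows: "0.024 0.032 0 0;0.024 0.032 0 0;0.015 0.02 0 0;0.006 0.008 0 0;0 0 0 0;0 0 0 0;0 0 0 0"

```text
clock: 18.2
eef_pos: [631.5, 2.0, 158.4]
tcp_rot: [-3.141, 0.0, 2.148]
contact_force: [-0.0, 0.3, -0.6]
opening: 0.247
```

Run:
```python
from h import *
s=r.sense(); im,d=r.grab_frame("wrist"); cv2.imwrite("pics/w7.png",im)
print(s["clock"],s["eef_pos"],s["tcp_rot"],s["contact_force"],s["opening"]*85.4)
R=Rm(s["tcp_rot"]);e=np.array(s["eef_pos"])
# marker foot underside expected (tool x0,y0,z +39.5 below TCP) projected; spots and lever2 handle
b=e+R@[0,0,39.5-10-0]
print("foot top px",proj("wrist",b,s).round(1),"spot2 px",proj("wrist",[632,4.7,30],s).round(1))
for k in r.pinpoint("wrist","spot1"):
    v,u=k["at"]; print(round(k["conf"],2),int(u*560),int(v*420),onz("wrist",u*560,v*420,30,s).round(1))
```

```text
18.2 [631.48630642   1.95062147 158.35244201] [-3.14108530e+00  1.90685141e-05  2.14849845e+00] [-0.02116824  0.30539249 -0.56801632] 21.10490225711325
foot top px [283.4 247. ] spot2 px [285.  195.7]
0.8 343 63 [611.6 119.   30. ]
0.71 286 197 [633.8   4.2  30. ]
```

View pics/w7.png

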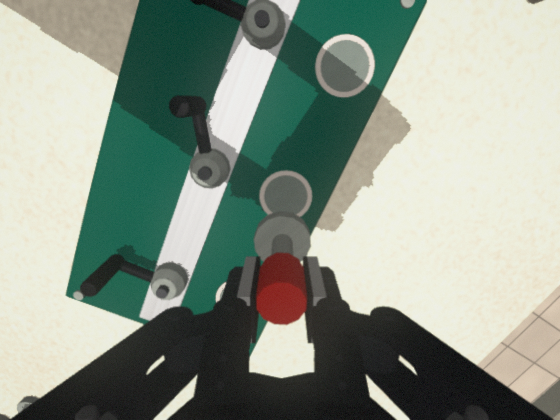

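The foot at (282,241) is poised over the bed, short of spot2 at (286,195), because it is 89 mm too high as expected. The rough estimate is that only a 1–2 mm correction is needed, then lower.

>>> apply_moves:
  rows: "-0.001 0.002 0.03 0;0 0 0.03 0;0 0 0.015 0;0 0 0.007 0;0 0 0.003 0;0 0 0 0;0 0 0 0"

```text
clock: 19.0
eef_pos: [635.0, 3.5, 74.4]
tcp_rot: [3.14, 0.001, 2.15]
contact_force: [0.2, -1.1, -0.2]
opening: 0.245
```

Run:
```python
from h import *
s=r.sense(); im,d=r.grab_frame("wrist"); cv2.imwrite("pics/w8.png",cv2.resize(im[170:330,190:370],None,fx=3,fy=3))
print(s["clock"],s["eef_pos"],s["contact_force"])
```

```text
19.0 [634.98394228   3.47757448  74.3922279 ] [ 0.19530151 -1.14846983 -0.20503418]
```

View pics/w8.png

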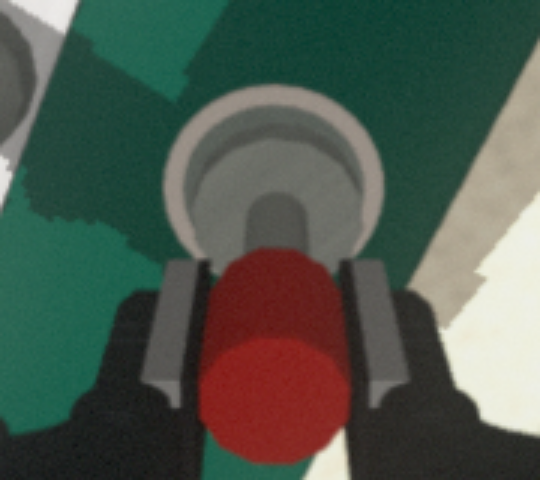

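The foot sits concentric within the spot's rim: foot columns 192–362, rim 163–384, and the row gap is as expected within about 1 mm. Lower the last few mm.

>>> apply_moves:
  rows: "0 0 0.002 0;0 0 0.0015 0;0 0 0 0;0 0 0 0"

```text
clock: 19.45
eef_pos: [634.1, 3.5, 69.8]
tcp_rot: [-3.141, -0.0, 2.15]
contact_force: [0.7, -0.2, -1.2]
opening: 0.244
```

>>> apply_moves:
  rows: "0 0 0.001 0;0 0 0 0;0 0 0 0"

```text
clock: 19.75
eef_pos: [634.5, 3.5, 69.5]
tcp_rot: [3.141, 0.0, 2.15]
contact_force: [-0.9, 0.7, 5.4]
opening: 0.247
```

>>> apply_moves:
  rows: "0 0 0 0;0 0 0 0;0 0 0 0;0 0 0 0;0 0 0 0"
  jaw: 0.05

```text
clock: 20.25
eef_pos: [634.2, 3.5, 68.7]
tcp_rot: [-3.141, -0.0, 2.15]
contact_force: [-0.6, 1.0, -0.3]
opening: 0.587
```

>>> apply_moves:
  rows: "0 0 -0.02 0;0 0 -0.04 0;0 0 -0.045 0;0 0 -0.045 0;0.03 0 -0.03 0;0.04 0 0 0;0.04 0 0 0;0 0 0 0;0 0 0 0"

```text
clock: 21.15
eef_pos: [573.8, 96.2, 249.1]
tcp_rot: [3.141, 0.0, 2.151]
contact_force: [-0.4, -0.1, 0.2]
opening: 0.584
```

Run:
```python
from h import *
s=r.sense(); im,d=r.grab_frame("wrist"); cv2.imwrite("pics/w9.png",im)
print(s["clock"],s["eef_pos"],s["contact_force"])
for l,z in(("spot1",30),("marker",30),("lever1_end",90)):
  for k in r.pinpoint("wrist",l):
    v,u=k["at"]; print(l,round(k["conf"],2),int(u*560),int(v*420),onz("wrist",u*560,v*420,z,s).round(1))
for t in(.8,.9,1,1.1):
    p=[565+.986*-50*np.cos(t)-.166*50*np.sin(t),-6.6-.166*50*np.cos(t)+.986*50*np.sin(t),90]; print(t,np.round(p),proj("wrist",p,s).round())
print("nut",proj("wrist",[565,-6.6,62],s).round(),"spot2",proj("wrist",[632,4.7,30],s).round())
```

```text
21.15 [573.78014989  96.19089073 249.05685119] [-0.42233075 -0.1344804   0.22356934]
spot1 0.92 321 172 [609.6 122.7  30. ]
spot1 0.92 283 261 [635.4   4.5  30. ]
spot1 0.62 246 328 [ 650.7 -108.7   30. ]
marker 0.67 280 264 [635.3  -0.9  30. ]
marker 0.53 44 391 [ 452.8 -389.4   30. ]
lever1_end 0.88 212 142 [495.4  97.5  90. ]
0.8 [525.  23.  90.] [202. 222.]
0.9 [528.  27.  90.] [206. 220.]
1 [531.  30.  90.] [211. 219.]
1.1 [535.  34.  90.] [216. 219.]
nut [226. 251.] spot2 [281. 260.]
```

View pics/w9.png

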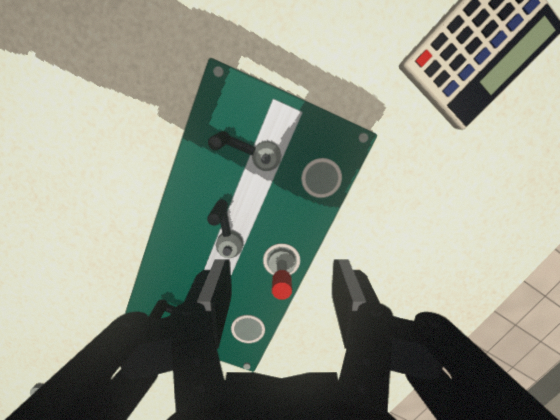

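The marker stands upright on spot2: foot (283,260) within the rim, red head leaning only by perspective. Lever2 is at about 1 rad, and levers 1 and 3 are unmoved. Handing in.

```bash
python3 -c "
from h import *
print(r.sign_off())"
```

```text
the job is handed in; nothing more can be done
None
```

The job is handed in at about 21 s of the 72 s allowed. It reported no verdict, so what follows rests on my own last readings.

- **Lever:** lever2, the middle one, was the loose one. I tried it first: it swung freely at about 2 N and came up firm near 1 rad. I eased off at about 7 N horizontal, about 8 N in all. I never pushed lever1 or lever3.
- **Marker:** I moved the leftmost red marker onto spot2. In the last wrist picture it stands upright. The detector put spot2 and the marker 5 mm apart, against the 15 mm allowed; the close-up just before release suggested about 1 mm.
- **Surroundings:** I never went near the calculator or the pen cup. I crossed above the cup's area once, at over 230 mm. The gripper is clear of everything.
- **Less certain:** lever2's final angle is only estimated. The picture puts it at 1.0 to 1.1 rad. The nut appeared about 8 pixels from where I predicted it in that picture, so that reading is rough. The rise in force as it firmed up fits the seat at 0.95 to 1.05 rad.

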